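# Lock the hold-down clamp with the long T-key

## Robot

A 6-joint arm with a two-finger parallel gripper is mounted at the origin on the work surface; the furniture and walls round the work are solid. World frame = base frame: x ahead of the robot, y to its left, z up, the work surface at z = 0. Lengths are in m, angles in rad, forces in N, time in s.
With the tool pointing down it reaches from about 0.35 to 0.975 m from the base axis. Payload 4.9 kg.
Tool frame: the origin (TCP) lies on the front face of the gripper's body, between the roots of the fingers; the fingertips stand ctrl.finger_overhang ahead of it and the grasp point (between the pads) lies 54 mm ahead of it (ctrl.finger_overhang is the distance from the TCP to the fingertips, in m); z points along the fingers, y is the line along which they close (so a half turn about z gives the same grasp; the last joint's range is limited). The gripper opens to 85 mm and grips with 20 to 120 N. Pads are 22 mm wide; open, the fingers measure 114 mm over their backs; the gripper's body (76 mm by 85 mm) begins 54 mm behind the grasp point. The pads swing forward as they close: fully open they stand 13 mm farther back than shut.
Start: joints at [1.205, 0.053, 1.613, -0, 1.476, -0.119], TCP at [0.153, 0.606, 0.304] pointing down, gripper open.
Joint ranges: [-3.01, 3.01], [-1.01, 2.22], [0.06, 2.58], [-1.02, 4.17], [0.09, 2.62], [-3.14, 3.14]. Speed limits (rad/s): [2.57, 2.57, 3.14, 3.14, 3.14, 3.14].

## Interface

Orientations are given as a rotation vector (axis times angle).
In Python, from station import ctrl, vision gives the robot as it stands. The module is installed in compiled form; this text tells all that it offers.
- The arm moves only by the tool drive_tool, never from a script. Its argument "rows" is a list of rows, each a list of 2 entries, a list of its own where there are three numbers: the shift along the tool's x, y, z in m, then the turn about the tool's z in rad. A call has 1 to 10 rows; each row shifts and turns the commanded pose from where the row before left it, along the tool's axes as they then stand; what a row does not reach is not made up. A row lasts 1/10 s, in which the tool goes at most 50 mm and 8.59 degrees, less where a joint would pass 70% of its speed; a pose out of reach is approached as far as the arm can. A call with a gripper value outside its range is refused whole. "jaw" is the closure, from 0 (fully open) to 1 (shut), set as the call begins (left out, the last holds). The fingers move at their own pace and stop on an object; "grip_force" is the grip in N (left out, the last holds). Time passes only in rows, so rows that do not move let the fingers close. It gives the time, the measured TCP pose, the force, the opening and the grip force at its end, in the units of the state.
- ctrl.get_obs(): the state, without advancing time (a new reading comes with each control period).
- vision.get_image(name): name is "side" or "top"; returns a dict with "image" (420x560x3 uint8, blue, green, red), "vertical_fov" (degrees; the focal length in pixels is half the picture's height over the tangent of half this angle, whatever the lens; pixels are square), "cx", "cy" (the principal point, pixels), "dist_coeffs" ([k1, k2, p1, p2, k3] as OpenCV has them; the pictures are not rectified), "R" (3x3) and "t" (3): a world point X has camera coordinates R X + t. Camera axes: x right, y down, z forward; pixel columns grow to the right and rows downward; lengths in m; the calibration is good to about 2 mm. A picture is of the moment at which its call begins. There is no depth.
- ctrl.finish_job(): hands the job in; it is judged then, once.
The state is a dict: "t": time; "q": joint angles; "dq": joint speeds; "effort": joint torques, N m; "tool_pos": TCP position; "tool_rot": TCP orientation; "contact_force": force on the tool from outside, world axes, zero at the start; "wrist_torque": the same for the moment, N m; "opening": finger opening in m; "grip_force": force on a finger pad.
Only numpy, scipy, OpenCV 4.12 (cv2) and the standard library are available. Lean on these libraries where they do the work, as an engineer would, in place of code of your own. Each camera call takes 0.05 s, during which the arm holds its last target. There are 200 camera calls.

## Task

Lock the offcut down on the bench: take the red-handled T-key out of its rack, lower it down the deep shaft of the grey clamp onto the square stem at the bottom, and turn it clockwise (seen from above) until the yellow finger lies right across the offcut. Turn the clamp only with the key, then let go and leave the key standing on the stem; leave the blue-handled key in the rack.

Things in the scene. Friction and masses are not known exactly. Their poses are not given: they have to be found in the camera images.
- red_key_grip (a point): Centre of the red key's crossbar (16 mm wide along x, 80 long along y, 18 tall); z up along its 12 mm shaft. Loose, 0.3 kg. Its foot, underside 140 mm below, is a square tube, sides along x and y, 30 mm outside, 22 inside, open below, 40 deep. It stands in either of two pockets, 120 mm apart along y, 40 deep, of a fixed wooden rack 50 mm tall; crossbar z = 0.20 m. All stands on a plank 50 mm thick.
- blue_key_grip (a point): Centre of the crossbar of the blue-handled T-key in the other pocket of the rack: same outer shape and axes, but its socket is too small for the stem. To be left alone.
- stem_top (a point): Tip of the stem (z = 0.127 m); z up, the axis of turning; x, y along the sides of its 18 mm square, turning with it. Top 12 mm a pyramid. The key comes to rest on a hub 37 mm below the tip (crossbar then at z = 0.23 m). Any quarter turn fits, 15 degrees play either way. Shaft 50 mm square, mouth flared to 74; housing fixed, 78 mm square, top at z = 0.175 m.
- clamp (a joint): Angle (rad) of stem and yellow finger, growing clockwise from above; starts at 0.3 to 0.6. The finger points along stem_top's -x, under the housing, reaching 88 mm from the axis. At 1.57, a hard stop, it lies straight across the pale offcut (45 mm square, fixed beside the housing). Stiff (0.12 N m); stays where left.

How it is judged:
On the way, in this order (a step that is already met when the one before it is completed fails the run):
1. the red key, held by the fingers, stands down on the stem, the clamp not yet turned (horizontal distance between red_key_grip and stem_top below 0.03 m and z of red_key_grip in the frame of stem_top below 0.115 m and angle between red_key_grip's own z axis and vertical below 0.26 rad and value of joint clamp below 0.9 rad and contact force between the fingers and red_key above 0.5 N), for 0.1 s.
2. the clamp is turned to its lock with the key on the stem (horizontal distance between red_key_grip and stem_top below 0.03 m and z of red_key_grip in the frame of stem_top below 0.115 m and angle between red_key_grip's own z axis and vertical below 0.26 rad and value of joint clamp above 1.3 rad), for 0.2 s.
At the end, for the whole second after the job is handed in: The clamp is turned to at least 1.3 rad (within about 15 degrees of its stop) and at rest, and the released red key stands on the stem: its crossbar's centre within 30 mm of the stem's axis, less than 115 mm above the stem's tip, tilted less than 15 degrees (all of step 2 and velocity of joint clamp below 0.05 rad/s); the robot touches nothing.
It fails at once if the blue key is moved more than 30 mm (distance of blue_key_grip from where it was at the start of the episode above 0.03 m).
It fails at once if the robot itself pushes the clamp's finger or stem (contact force between any of the fingers, the arm and clamp above 2 N).
It also fails if it takes over 45 s, if anything falls off the work surface, if the arm or the gripper's body presses on something with over 40 N, if the wrist force passes 120 N, or if a joint passes its speed limit or range.

## Working session

There is one attempt and no reset: what is moved stays moved. The work goes in short steps, Python scripts to look and compute and a tool call to move; the robot and the scene stay as the last step left them, time stands still between calls to the robot, and variables do not carry over. Pictures are saved under pics/ and viewed, at most 10 in all, crops included, and the job is handed in when it is done.

Besides the shell and the picture viewer there is one more tool, called after "Emit:" as a command line: name --argument value ..., lists and objects as JSON in quotes. drive_tool: Moves the arm, as the interface text tells. Its arguments: {"type":"object","properties":{"rows":{"type":"array","items":{"type":"array"}},"jaw":{"type":"number"},"grip_force":{"type":"number"}},"required":["rows"]}

```bash
mkdir -p pics
cat > h.py <<'E'
import numpy as np, cv2
from station import ctrl, vision
def K(d):
    h=d["image"].shape[0]; f=h/2/np.tan(np.radians(d["vertical_fov"])/2)
    return np.array([[f,0,d["cx"]],[0,f,d["cy"]],[0,0,1.]])
def ray(d,px):
    u=cv2.undistortPoints(np.array(px,float).reshape(-1,1,2),K(d),np.array(d["dist_coeffs"],float)).reshape(-1,2)
    R=np.array(d["R"]);t=np.array(d["t"])
    return -R.T@t, np.c_[u,np.ones(len(u))]@R
def plane(d,px,z):
    c,r=ray(d,px); return c+r*((z-c[2])/r[:,2])[:,None]
def mask(d,col):
    h=cv2.cvtColor(d["image"],cv2.COLOR_BGR2HSV); H,S,V=cv2.split(h)
    m={'red':((H<8)|(H>172)),'blue':(H>100)&(H<130),'yellow':(H>22)&(H<35)}[col]&(S>120)&(V>50)
    return cv2.morphologyEx(m.astype(np.uint8)*255,cv2.MORPH_OPEN,np.ones((3,3)))
def big(m):
    c=cv2.findContours(m,cv2.RETR_EXTERNAL,cv2.CHAIN_APPROX_NONE)[0]
    return max(c,key=cv2.contourArea) if c else None
E
python3 - <<'E'
from h import *
print(ctrl.finger_overhang, ctrl.get_obs())
for n in ("top","side"):
    d=vision.get_image(n); cv2.imwrite(f"pics/{n}0.png",d["image"])
    print(n,d["vertical_fov"],d["cx"],d["cy"],-np.array(d["R"]).T@d["t"],np.array(d["R"]).round(2).tolist())
    for c in ('red','blue','yellow'):
        b=big(mask(d,c))
        if b is not None:
            r=cv2.minAreaRect(b); print(c,cv2.contourArea(b),r, plane(d,[r[0]],.2 if c!='yellow' else .06))
E
```

```text
0.0726 {'t': 0.0, 'q': array([ 1.20503283e+00,  5.33685369e-02,  1.61428144e+00, -5.26435827e-06,
        1.47599185e+00, -1.18985666e-01]), 'dq': array([-4.63776155e-04, -1.38773893e-03, -1.12697211e-03,  1.96975551e-05,
       -1.83082831e-03, -2.08913328e-03]), 'effort': array([-4.30780165e-04, -3.93665814e+01, -3.70183575e+01, -2.80497972e-05,
        6.93685783e-03, -1.04534612e-05]), 'tool_pos': array([0.15249886, 0.60562733, 0.30266312]), 'tool_rot': array([-0.38659396, -3.1172234 ,  0.00312625]), 'contact_force': array([ 0.37848045, -0.4571897 ,  0.45580102]), 'wrist_torque': array([ 0.01080347,  0.00411995, -0.00970015]), 'grip_force': 0.0, 'opening': 0.08511352366237329}
top 53.52511080197728 278.0759304959851 211.48253222493508 [0.32850585 0.02611788 1.058471  ] [[0.03, -1.0, -0.0], [-0.97, -0.02, -0.22], [0.22, 0.01, -0.98]]
red 711.5 ((286.9999694824219, 411.0), (55.99999237060547, 15.999998092651367), -0.0) [[0.13087051 0.00460987 0.2       ]]
blue 219.5 ((253.5, 248.0), (6.0, 37.0), 90.0) [[0.44448923 0.08068517 0.2       ]]
yellow 211.0 ((353.6923522949219, 304.4615783691406), (10.198039054870605, 24.31839942932129), 78.69007110595703) [[ 0.33597647 -0.15043954  0.06      ]]
side 53.99582594875597 280.36044852916075 209.08363093391378 [ 0.53450567 -0.75741184  0.58393364] [[1.0, 0.03, -0.02], [-0.0, -0.47, -0.88], [-0.03, 0.88, -0.47]]
red 4640.5 ((59.9914436340332, 266.22369384765625), (74.80925750732422, 98.38202667236328), 71.96571350097656) [[ 0.15872211 -0.23185746  0.2       ]]
blue 111.5 ((250.73995971679688, 185.32000732421875), (7.212489604949951, 19.657569885253906), 8.13010311126709) [[0.44142449 0.07671128 0.2       ]]
yellow 278.5 ((188.5, 308.5), (27.0, 13.0), 90.0) [[ 0.33897642 -0.17031749  0.06      ]]
```

View pics/top0.png

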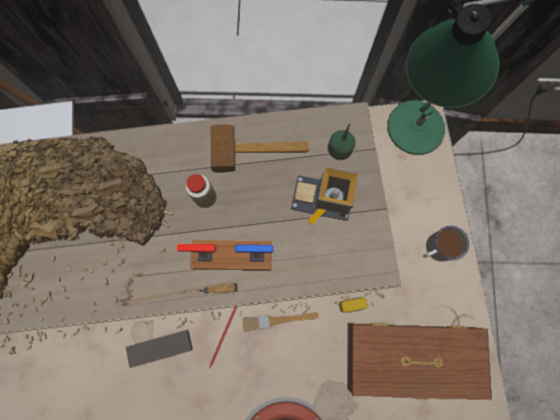

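View pics/side0.png

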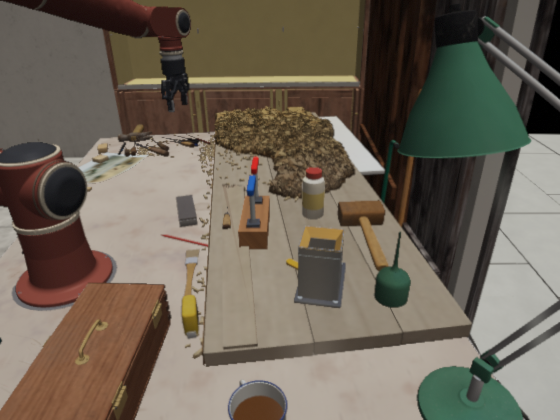

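The top view shows the red crossbar at about (196,248) and the blue one at (253,248). The housing is at (338,190), the offcut at (307,190), and the yellow finger tip at (317,216). Next I'll refine these positions.

Run:
```python
from h import *
d=vision.get_image("top"); im=d["image"]
for c,x0,x1,z in (('red',170,225,.209),('blue',225,285,.209),('yellow',305,328,.06)):
    m=mask(d,c); m[:,:x0]=0; m[:,x1:]=0; m[:205]=0; m[270:]=0
    b=big(m); r=cv2.minAreaRect(b); bx=cv2.boxPoints(r); P=plane(d,bx,z)
    e=(P[1]-P[0])if np.linalg.norm(P[1]-P[0])>np.linalg.norm(P[2]-P[1]) else P[2]-P[1]
    print(c,r,P.mean(0).round(4),np.linalg.norm(e),np.degrees(np.arctan2(e[1],e[0])))
    print(plane(d,[tuple(b[b[:,0,1].argmax(),0]),tuple(b[b[:,0,0].argmin(),0])],z).round(4))
s=vision.get_image("side")
for c,z in (('red',.2),('blue',.2)):
    m=mask(s,c); m[:,:230]=0; m[:,280:]=0; m[220:]=0
    r=cv2.minAreaRect(big(m)); print('side',c,r)
A=cv2.resize(im[160:235,275:375],None,fx=6,fy=6,interpolation=cv2.INTER_CUBIC)
B=cv2.resize(s["image"][220:310,280:360],None,fx=5,fy=5,interpolation=cv2.INTER_CUBIC)
cv2.imwrite("pics/a.png",A); cv2.imwrite("pics/b.png",B)
```

```text
red ((196.0, 247.5), (7.0, 38.0), 90.0) [0.4412 0.1984 0.209 ] 0.07848206050898705 -88.49082189461926
[[0.4337 0.2082 0.209 ]
 [0.4454 0.238  0.209 ]]
blue ((253.5, 248.0), (6.0, 37.0), 90.0) [0.4433 0.0801 0.209 ] 0.07607103416069332 -88.53548027310026
[[0.4362 0.1157 0.209 ]
 [0.4444 0.1182 0.209 ]]
yellow ((315.75, 215.25), (4.242640495300293, 14.849242210388184), 45.0) [ 0.5481 -0.0601  0.06  ] 0.037281303327826365 -43.44142240372386
[[ 0.5333 -0.0485  0.06  ]
 [ 0.5433 -0.0484  0.06  ]]
side red ((254.4807891845703, 164.5961456298828), (6.667948246002197, 17.454336166381836), 11.309932708740234)
side blue ((250.73995971679688, 185.32000732421875), (7.212489604949951, 19.657569885253906), 8.13010311126709)
```

View pics/a.png

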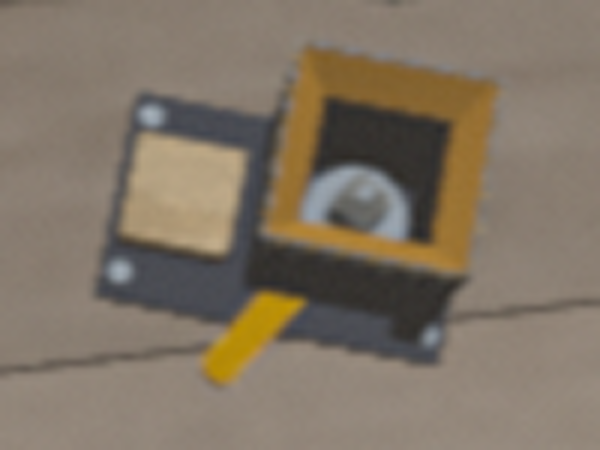

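The crop shows the housing's outer corners at crop pixels (308,45), (498,82), (468,275) and (265,235). The stem apex is near (366,190), and the finger runs from there towards (220,375).

Run:
```python
from h import *
d=vision.get_image("top"); s=vision.get_image("side")
f=lambda L:[((x+.5)/6-.5+275,(y+.5)/6-.5+160) for x,y in L]
P=plane(d,f([(308,45),(498,82),(468,275),(265,235)]),.175); print(P.round(4),P.mean(0).round(4))
for i in range(4):
    e=P[(i+1)%4]-P[i]; print(np.linalg.norm(e).round(4),np.degrees(np.arctan2(e[1],e[0])).round(1))
# offcut angle
print("stem",plane(d,f([(366,190)]),.127).round(4))
Q=plane(d,f([(222,377),(214,378)]),.065);print("finger tip",Q.round(4))
E1=plane(d,f([(304,300),(232,380)]),.065);e=E1[1]-E1[0];print("finger edge deg",np.degrees(np.arctan2(e[1],e[0])))
E2=plane(d,f([(262,292),(204,360)]),.065);e=E2[1]-E2[0];print("finger edge deg",np.degrees(np.arctan2(e[1],e[0])))
O=plane(d,f([(142,132),(249,150),(230,257),(120,237)]),.1);print("offcut",O.mean(0))
for nm,a,b in(('red',(196,247.5),(254.5,164.6)),('blue',(253.5,248),(250.7,185.3))):
    c1,r1=ray(d,[a]);c2,r2=ray(s,[b]);A=np.c_[r1[0],-r2[0]];k=np.linalg.lstsq(A,c2-c1,rcond=None)[0]
    print(nm,(c1+k[0]*r1[0]).round(4),(c2+k[1]*r2[0]).round(4))
```

```text
[[ 0.6333 -0.0723  0.175 ]
 [ 0.6207 -0.1428  0.175 ]
 [ 0.5468 -0.1306  0.175 ]
 [ 0.5599 -0.0565  0.175 ]] [ 0.5902 -0.1005  0.175 ]
0.0716 -100.1
0.075 170.6
0.0752 79.9
0.0751 -12.1
stem [[ 0.5915 -0.1     0.127 ]]
finger tip [[ 0.5288 -0.0496  0.065 ]
 [ 0.5283 -0.0464  0.065 ]]
finger edge deg 139.38454604146847
finger edge deg 141.01479604712992
offcut [ 0.59572626 -0.03176019  0.1       ]
red [0.4423 0.2001 0.2006] [0.4399 0.1997 0.2002]
blue [0.4446 0.0807 0.199 ] [0.441  0.0801 0.1985]
```

View pics/b.png

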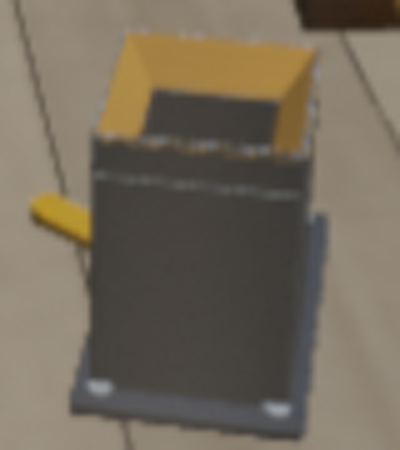

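Emit:
drive_tool --rows '[[[0, 0, -0.006], 0.145], [[0, 0, -0.006], 0.145], [[0, 0, -0.006], 0.145], [[0, 0, -0.006], 0.145], [[0, 0, -0.006], 0.145], [[0, 0, -0.006], 0.145], [[0, 0, -0.006], 0.145], [[0, 0, -0.006], 0.145], [[0, 0, -0.006], 0.145]]' --jaw 0 --grip_force 80

```text
t: 1.2
tool_pos: [0.1527, 0.606, 0.358]
tool_rot: [2.207, 2.236, -0.0]
contact_force: [0.1, 1.2, -0.6]
opening: 0.0855
grip_force: 0.0
```

```bash
cat >> h.py <<'E'
from scipy.spatial.transform import Rotation as Ro
def to(x,y,z=None,yaw=None):
    o=ctrl.get_obs(); R=Ro.from_rotvec(o["tool_rot"]).as_matrix(); p=o["tool_pos"]
    a=np.degrees(np.arctan2(R[1,1],R[0,1]))
    print("pos",p.round(4),"yaw_y",a.round(2),"tilt",R[:,2].round(3),"shift",(R.T@(np.array([x,y,p[2] if z is None else z])-p)).round(4),"turn",None if yaw is None else np.radians(a-yaw).round(3),"q",o["q"].round(2),"F",o["contact_force"].round(1),"open",o["opening"],o["t"])
E
python3 -c "
from h import *
to(.4424,.1995,None,1)"
```

```text
pos [0.1527 0.606  0.358 ] yaw_y 0.75 tilt [-0. -0. -1.] shift [-4.102e-01  2.844e-01  1.000e-04] turn -0.004 q [ 1.21  0.03  1.55 -0.    1.57  1.19] F [ 0.1  1.2 -0.6] open 0.0854888984677071 1.2
```

Emit:
drive_tool --rows '[[[-0.041, 0.0284, 0], 0], [[-0.041, 0.0284, 0], 0], [[-0.041, 0.0284, 0], 0], [[-0.041, 0.0284, 0], 0], [[-0.041, 0.0284, 0], 0], [[-0.041, 0.0284, 0], 0], [[-0.041, 0.0284, 0], 0], [[-0.041, 0.0284, 0], 0], [[-0.041, 0.0284, 0], 0], [[-0.041, 0.0284, 0], 0]]'

```text
t: 2.2
tool_pos: [0.4451, 0.1996, 0.3582]
tool_rot: [2.2, 2.242, 0.001]
contact_force: [0.8, 0.5, -0.1]
opening: 0.0853
grip_force: 0.0
```

Emit:
drive_tool --rows '[[[0, 0, 0], 0], [[0, 0, 0], 0]]'

```text
t: 2.4
tool_pos: [0.4448, 0.2007, 0.3578]
tool_rot: [-2.203, -2.239, 0.0]
contact_force: [0.4, 0.8, 0.3]
opening: 0.0853
grip_force: 0.0
```

```bash
python3 -c "
from h import *
to(.4424,.1995,.256,1)"
```

```text
pos [0.4448 0.2007 0.3578] yaw_y 0.93 tilt [-0.001  0.    -1.   ] shift [-0.0012 -0.0023  0.1018] turn -0.001 q [ 0.27 -0.31  1.85  0.    1.6   0.25] F [0.4 0.8 0.3] open 0.08531730574064922 2.4
```

Emit:
drive_tool --rows '[[[-0.001, -0.002, 0.02], 0], [[0, 0, 0.02], 0], [[0, 0, 0.02], 0], [[0, 0, 0.02], 0], [[0, 0, 0.022], 0], [[0, 0, 0], 0], [[0, 0, 0], 0]]'

```text
t: 3.1
tool_pos: [0.4418, 0.2015, 0.256]
tool_rot: [-2.198, -2.244, 0.001]
contact_force: [-0.3, -0.3, -0.1]
opening: 0.0854
grip_force: 0.0
```

Emit:
drive_tool --rows '[[[0, 0, 0], 0], [[0, 0, 0], 0], [[0, 0, 0], 0], [[0, 0, 0], 0], [[0, 0, 0], 0], [[0, 0, 0], 0], [[0, 0, 0], 0], [[0, 0, 0], 0], [[0, 0, 0], 0], [[0, 0, 0], 0]]' --jaw 1 --grip_force 80

```text
t: 4.1
tool_pos: [0.4426, 0.2005, 0.2565]
tool_rot: [2.2, 2.242, 0.001]
contact_force: [-1.3, -0.3, 5.1]
opening: 0.0148
grip_force: 79.2
```

Run:
```python
from h import *
to(.4424,.1995,.256,1)
d=vision.get_image("top");s=vision.get_image("side")
A=np.hstack([cv2.resize(d["image"][180:290,150:290],(560,440)),cv2.resize(s["image"][130:260,200:280],(240,440))])
cv2.imwrite("pics/c.png",A)
```

```text
pos [0.4426 0.2005 0.2565] yaw_y 1.09 tilt [ 0.001  0.    -1.   ] shift [-0.001  -0.0003  0.0005] turn 0.002 q [ 0.27 -0.26  1.98  0.    1.42  0.25] F [-1.3 -0.3  5.1] open 0.014834028183513051 4.1
```

View pics/c.png

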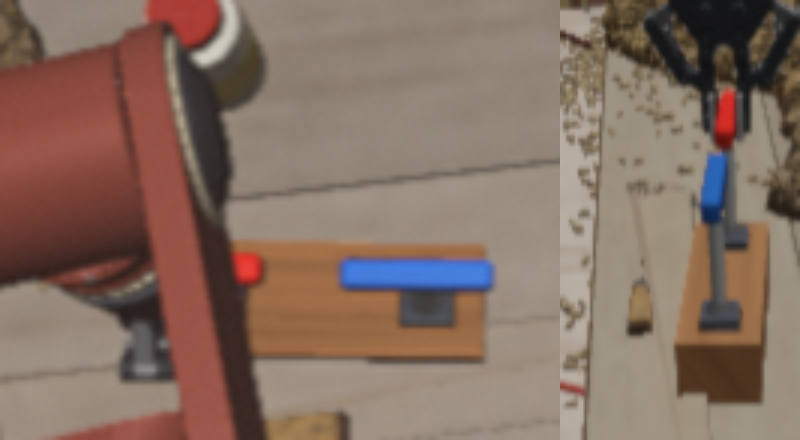

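The picture shows the red bar clamped between the fingers, with the opening at 15 mm. Next: lift the key straight up.

Emit:
drive_tool --rows '[[[0, 0, -0.01], 0], [[0, 0, -0.02], 0], [[0, 0, -0.02], 0], [[0, 0, -0.02], 0], [[0, 0, -0.025], 0], [[0, 0, -0.025], 0], [[0, 0, -0.03], 0], [[0, 0, -0.025], 0], [[0, 0, 0], 0], [[0, 0, 0], 0]]'

```text
t: 5.2
tool_pos: [0.4423, 0.2004, 0.4297]
tool_rot: [-2.2, -2.242, 0.002]
contact_force: [0.4, -0.1, -4.4]
opening: 0.0146
grip_force: 78.5
```

```bash
python3 -c "
from h import *
to(.591,-.1003,None,50)"
```

```text
pos [0.4423 0.2004 0.4297] yaw_y 1.09 tilt [-0.001 -0.    -1.   ] shift [-3.035e-01  1.430e-01 -1.000e-04] turn -0.854 q [ 0.27 -0.33  1.75 -0.    1.72  0.25] F [ 0.4 -0.1 -4.4] open 0.014564571205934972 5.2
```

Emit:
drive_tool --rows '[[[-0.0304, 0.0143, 0], 0], [[-0.0304, 0.0143, 0], 0], [[-0.0304, 0.0143, 0], 0], [[-0.0304, 0.0143, 0], 0], [[-0.0304, 0.0143, 0], 0], [[-0.0304, 0.0143, 0], 0], [[-0.0304, 0.0143, 0], 0], [[-0.0304, 0.0143, 0], 0], [[-0.0304, 0.0143, 0], 0], [[-0.0299, 0.0143, 0], 0]]'

```text
t: 6.2
tool_pos: [0.591, -0.1015, 0.427]
tool_rot: [-2.197, -2.239, 0.004]
contact_force: [0.4, 0.9, -2.5]
opening: 0.0145
grip_force: 78.5
```

Emit:
drive_tool --rows '[[[0, 0, 0], -0.122], [[0, 0, 0], -0.122], [[0, 0, 0], -0.122], [[0, 0, 0], -0.122], [[0, 0, 0], -0.122], [[0, 0, 0], -0.122], [[0, 0, 0], -0.122], [[0, 0, 0], 0], [[0, 0, 0], 0], [[0, 0, 0], 0]]'

```text
t: 7.2
tool_pos: [0.591, -0.1002, 0.4295]
tool_rot: [-1.076, -2.949, 0.0]
contact_force: [-0.4, -0.6, -2.7]
opening: 0.0138
grip_force: 78.6
```

Run:
```python
from h import *
to(.591,-.1003,.37,50)
d=vision.get_image("top");s=vision.get_image("side")
A=np.hstack([cv2.resize(d["image"][150:250,270:370],(400,400)),cv2.resize(s["image"][60:320,230:380],(340,589))[:400+189] if 0 else cv2.resize(s["image"][60:320,230:400],(262,400))])
cv2.imwrite("pics/d.png",A)
```

```text
pos [ 0.591  -0.1002  0.4295] yaw_y 49.92 tilt [-0.002  0.001 -1.   ] shift [-0.0002 -0.      0.0595] turn -0.001 q [-0.29 -0.05  1.51 -0.    1.68 -1.16] F [-0.4 -0.6 -2.7] open 0.013821751185922186 7.2
```

View pics/d.png

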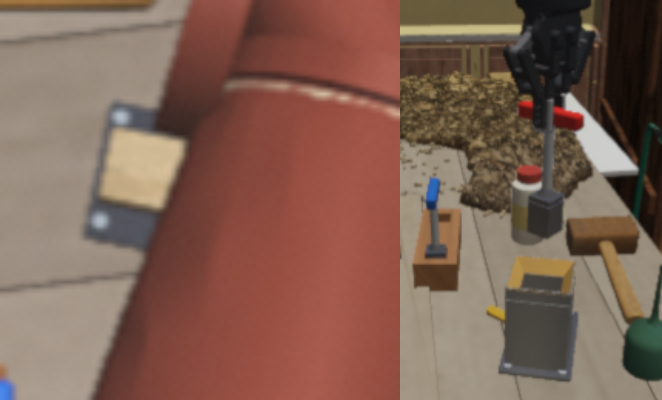

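The side view shows the key hanging upright above the shaft mouth, with the foot at about (324,198) in the full image. Before going down I'll check how far the foot is off the axis.

Run:
```python
from h import *
s=vision.get_image("side"); k=K(s);rv=cv2.Rodrigues(np.array(s["R"]))[0]
pr=lambda P:cv2.projectPoints(np.array(P,float),rv,np.array(s["t"]),k,np.array(s["dist_coeffs"]))[0].reshape(-1,2).round(1)
print(pr([[.591,-.1002,.373],[.591,-.1002,.273],[.591,-.1002,.253],[.591,-.1002,.233]]))
g=s["image"][150:225,295:355]; cv2.imwrite("pics/e.png",cv2.resize(g,None,fx=8,fy=8,interpolation=cv2.INTER_CUBIC))
```

```text
[[326.7 134.5]
 [324.6 189.5]
 [324.2 199.6]
 [323.9 209.5]]
```

View pics/e.png

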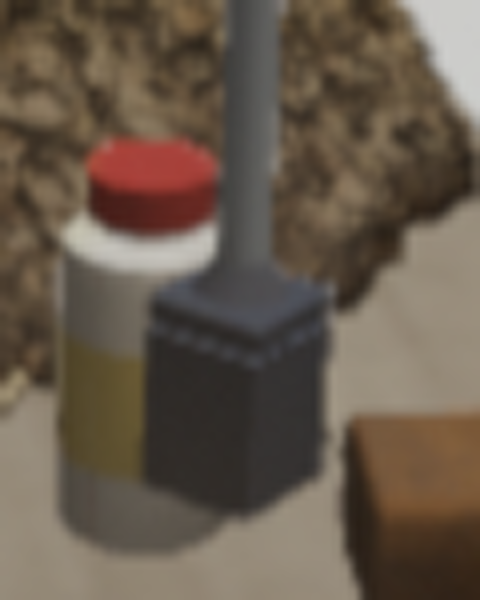

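The foot is centred at column 324.5 and the expected column was 324.2, so it is aligned. Next: lower the key.

Emit:
drive_tool --rows '[[[0, 0, 0.02], 0], [[0, 0, 0.02], 0], [[0, 0, 0.02], 0], [[0, 0, 0.015], 0], [[0, 0, 0.01], 0], [[0, 0, 0.01], 0], [[0, 0, 0.005], 0], [[0, 0, 0], 0], [[0, 0, 0], 0]]'

```text
t: 8.25
tool_pos: [0.5914, -0.1003, 0.3317]
tool_rot: [1.074, 2.951, 0.0]
contact_force: [-0.4, -0.3, -2.7]
opening: 0.0147
grip_force: 78.6
```

Emit:
drive_tool --rows '[[[0, 0, 0.005], 0], [[0, 0, 0.005], 0], [[0, 0, 0.005], 0], [[0, 0, 0.005], 0], [[0, 0, 0], 0]]'

```text
t: 8.75
tool_pos: [0.5907, -0.1001, 0.3094]
tool_rot: [-1.073, -2.95, 0.0]
contact_force: [0.1, -0.3, -2.9]
opening: 0.0147
grip_force: 78.6
```

Emit:
drive_tool --rows '[[[0, 0, 0.004], 0], [[0, 0, 0.004], 0], [[0, 0, 0.004], 0], [[0, 0, 0.004], 0], [[0, 0, 0], 0]]'

```text
t: 9.25
tool_pos: [0.5909, -0.1002, 0.2939]
tool_rot: [-1.074, -2.951, 0.0]
contact_force: [-0.8, -0.2, -2.6]
opening: 0.0145
grip_force: 78.6
```

Emit:
drive_tool --rows '[[[0, 0, 0.003], 0], [[0, 0, 0.003], 0], [[0, 0, 0], 0], [[0, 0, 0], 0]]'

```text
t: 9.65
tool_pos: [0.5912, -0.1002, 0.2887]
tool_rot: [-1.074, -2.952, -0.0]
contact_force: [-0.1, 0.8, -3.7]
opening: 0.0141
grip_force: 78.6
```

Emit:
drive_tool --rows '[[[0, 0, 0], 0.1], [[0, 0, 0], 0.1], [[0, 0, 0], 0.1], [[0, 0, 0], 0.1], [[0, 0, 0], 0.1], [[0, 0, 0], 0]]'

```text
t: 10.25
tool_pos: [0.5909, -0.0999, 0.2887]
tool_rot: [-1.77, -2.594, -0.0]
contact_force: [-2.3, 1.0, -2.7]
opening: 0.0146
grip_force: 78.6
```

```bash
python3 -c "
from h import *
to(.591,-.1003,.2865,-15);print(ctrl.get_obs()['wrist_torque'])"
```

```text
pos [ 0.5909 -0.0999  0.2887] yaw_y 21.39 tilt [-0.001  0.001 -1.   ] shift [-0.0004 -0.      0.0022] turn 0.635 q [-0.29  0.    1.69  0.    1.45 -0.67] F [-2.3  1.  -2.7] open 0.01460763335734541 10.25
[0.51983115 0.40324126 0.01301138]
```

Emit:
drive_tool --rows '[[[0, 0, 0], 0.1], [[0, 0, 0], 0.1], [[0, 0, 0], 0.1], [[0, 0, 0], 0.1], [[0, 0, 0], 0.1], [[0, 0, 0], 0.1], [[0, 0, 0], 0.05], [[0, 0, 0], 0]]'

```text
t: 11.05
tool_pos: [0.5911, -0.1002, 0.2888]
tool_rot: [-2.505, -1.896, 0.0]
contact_force: [-1.2, 1.7, -5.3]
opening: 0.0145
grip_force: 78.5
```

Run:
```python
from h import *
to(.591,-.1003,.2865,-15);print(ctrl.get_obs()['wrist_torque'])
d=vision.get_image("top");s=vision.get_image("side")
cv2.imwrite("pics/f.png",np.hstack([cv2.resize(d["image"][160:235,275:375],(533,400)),cv2.resize(s["image"][190:310,260:340],(266,400))]))
```

```text
pos [ 0.5911 -0.1002  0.2888] yaw_y -15.75 tilt [-0.  0. -1.] shift [-0.0002 -0.0001  0.0023] turn -0.013 q [-0.29  0.    1.69  0.    1.45 -0.02] F [-1.2  1.7 -5.3] open 0.014523847357296185 11.05
[0.32031624 0.19485192 0.09317318]
```

View pics/f.png

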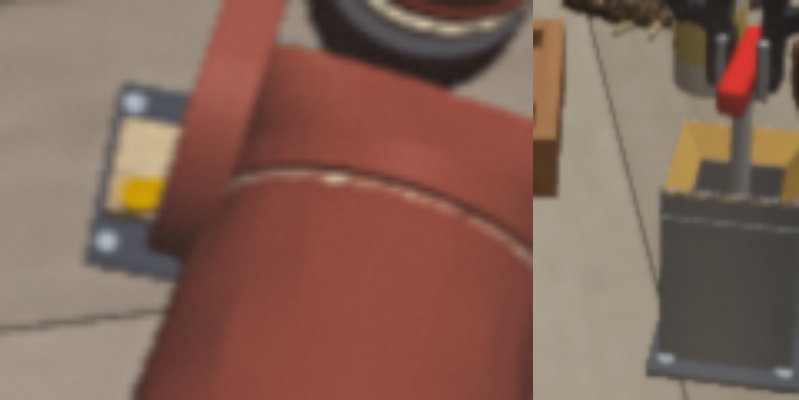

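The yellow finger is on the offcut at crop pixel (140,192), just short of the middle. I'll turn the last few degrees gently.

Emit:
drive_tool --rows '[[[0, 0, 0], 0.05], [[0, 0, 0], 0.05], [[0, 0, 0], 0.03], [[0, 0, 0], 0.03], [[0, 0, 0], 0]]'

```text
t: 11.65
tool_pos: [0.5911, -0.1003, 0.2888]
tool_rot: [-2.649, -1.689, 0.0]
contact_force: [-1.2, 0.8, -4.4]
opening: 0.0149
grip_force: 78.5
```

Run:
```python
from h import *
to(.591,-.1003,.2865,-25);print(ctrl.get_obs()['wrist_torque'])
d=vision.get_image("top")
m=mask(d,'yellow');m[:160]=0;m[235:]=0;m[:,:285]=0;m[:,330:]=0;b=big(m)
P=plane(d,b.reshape(-1,2),.11);c=P.mean(0);print(c,P.min(0),P.max(0))
```

```text
pos [ 0.5911 -0.1003  0.2888] yaw_y -24.95 tilt [-0. -0. -1.] shift [-0.0001 -0.0001  0.0023] turn 0.001 q [-0.29  0.    1.69 -0.    1.45  0.14] F [-1.2  0.8 -4.4] open 0.014872808952136192 11.65
[0.27988618 0.23916748 0.03988587]
[ 0.59456141 -0.02296249  0.11      ] [ 0.58984945 -0.03007228  0.11      ] [ 0.599771   -0.01583795  0.11      ]
```

Emit:
drive_tool --rows '[[[0, 0, 0], 0.04], [[0, 0, 0], 0.04], [[0, 0, 0], 0.02], [[0, 0, 0], 0]]'

```text
t: 12.1
tool_pos: [0.5912, -0.1003, 0.2888]
tool_rot: [2.73, 1.555, -0.0]
contact_force: [-0.5, 0.4, -4.6]
opening: 0.0146
grip_force: 78.7
```

Run:
```python
from h import *
to(.591,-.1003,.2865,-25);print(ctrl.get_obs()['wrist_torque'])
d=vision.get_image("top")
m=mask(d,'yellow');m[:160]=0;m[235:]=0;m[:,:285]=0;m[:,330:]=0;b=big(m)
P=plane(d,b.reshape(-1,2),.07);c=P.mean(0);print(c,P.min(0),P.max(0))
cv2.imwrite("pics/g.png",cv2.resize(d["image"][160:235,275:375],(533,400)))
```

```text
pos [ 0.5912 -0.1003  0.2888] yaw_y -30.66 tilt [-0. -0. -1.] shift [-0.0001 -0.0001  0.0023] turn -0.099 q [-0.29  0.    1.69 -0.    1.45  0.24] F [-0.5  0.4 -4.6] open 0.0146182836486378 12.1
[0.16001848 0.17310477 0.58054527]
[ 0.60795611 -0.02623745  0.07      ] [ 0.60348284 -0.03241447  0.07      ] [ 0.61139863 -0.02003601  0.07      ]
```

View pics/g.png

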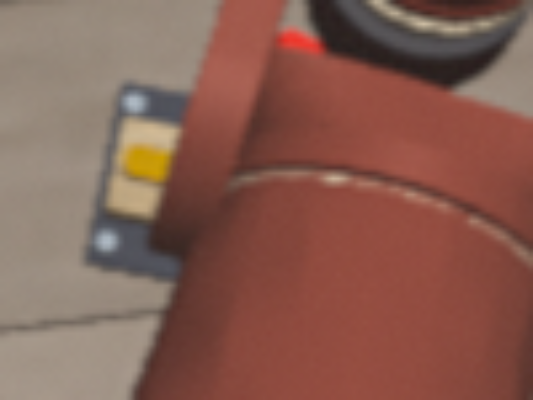

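The finger now lies centred across the offcut at crop pixel (147,162), and the torque has jumped to 0.58 N m, so it is at the stop. I'll relax the turn inside the play, release, and retreat upwards.

Emit:
drive_tool --rows '[[[0, 0, 0], -0.06], [[0, 0, 0.002], 0], [[0, 0, 0], 0]]'

```text
t: 12.45
tool_pos: [0.5915, -0.1004, 0.2886]
tool_rot: [2.683, 1.632, 0.002]
contact_force: [-2.6, 1.2, 3.2]
opening: 0.0145
grip_force: 79.6
```

Emit:
drive_tool --rows '[[[0, 0, 0], 0], [[0, 0, 0], 0], [[0, 0, 0], 0], [[0, 0, 0], 0], [[0, 0, 0], 0], [[0, 0, 0], 0], [[0, 0, 0], 0], [[0, 0, 0], 0]]' --jaw 0

```text
t: 13.25
tool_pos: [0.5912, -0.1003, 0.2869]
tool_rot: [-2.683, -1.634, 0.0]
contact_force: [0.1, -0.1, -1.1]
opening: 0.0857
grip_force: 0.0
```

Emit:
drive_tool --rows '[[[0, 0, -0.01], 0], [[0, 0, -0.02], 0], [[0, 0, -0.03], 0], [[0, 0, -0.03], 0], [[0, 0, -0.03], 0], [[0, 0, -0.03], 0], [[0, 0, 0], 0], [[0, 0, 0], 0], [[0, 0, 0], 0], [[0, 0, 0], 0]]'

```text
t: 14.25
tool_pos: [0.5908, -0.1001, 0.4349]
tool_rot: [-2.681, -1.633, 0.003]
contact_force: [1.0, -0.9, -0.2]
opening: 0.0858
grip_force: 0.0
```

Run:
```python
from h import *
to(.591,-.1003,.2865,-25)
d=vision.get_image("top");s=vision.get_image("side")
cv2.imwrite("pics/h.png",np.hstack([cv2.resize(d["image"][160:235,275:375],(533,400)),cv2.resize(s["image"][130:310,250:370],(266,400))]))
```

```text
pos [ 0.5908 -0.1001  0.4349] yaw_y -27.33 tilt [-0.003  0.001 -1.   ] shift [0.     0.0007 0.1484] turn -0.041 q [-0.29 -0.05  1.5  -0.    1.69  0.18] F [ 1.  -0.9 -0.2] open 0.08582550145575987 14.25
```

View pics/h.png

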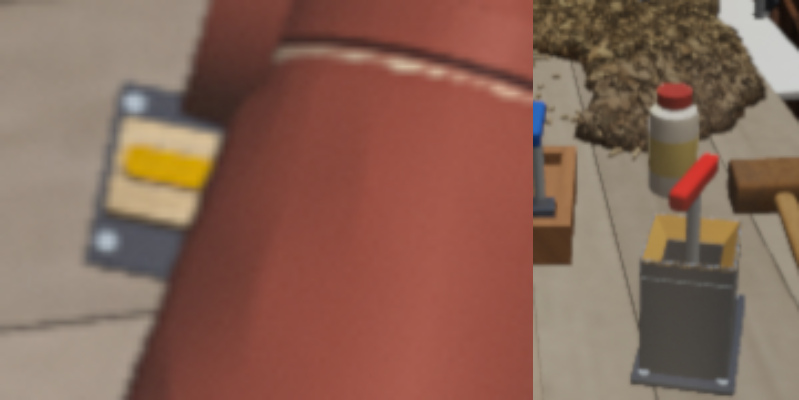

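The finger lies right across the offcut at (165,165), the red key stands upright on the stem, and the gripper is clear. Next: hand the job in.

```bash
python3 -c "
from station import ctrl
print(ctrl.finish_job())"
```

```text
the job is handed in; nothing more can be done
None
```

The job is handed in (no verdict came back): the last pictures show the yellow finger right across the offcut, the red key standing released on the stem, and the robot clear; the blue key was left in the rack.

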